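# Put the glassware back in its stands

## Robot

A 7-joint arm with a two-finger parallel gripper is mounted at the origin on a cart in front of the work surface, level with it; the furniture and walls round the work are solid. World frame = base frame: x ahead of the robot, y to its left, z up, the work surface at z = 0. Lengths are in m, angles in rad, forces in N, time in s.
With the tool pointing down it reaches from about 0.4 to 0.85 m from the base axis. Payload 10.4 kg.
Tool frame: the origin (TCP) lies midway between the tips of the shut fingers; the grasp point (between the pads) lies 19 mm behind it; z points along the fingers, y is the line along which they close (so a half turn about z gives the same grasp; the last joint's range is limited). The gripper opens to 87 mm and grips with 3 to 60 N. Pads are 19 mm wide; open, the fingers measure 117 mm over their backs; the gripper's body (75 mm by 190 mm) begins 51 mm behind the grasp point.
Start: joints at [-1.151, 0.332, -0.065, 1.46, 0.022, 1.35, -0.088], TCP at [0.268, 0.565, 0.223] pointing down, gripper open.
Joint ranges: [-2.6, 2.6], [-0.5, 2.12], [-1.47, 1.34], [0.16, 2.42], [-1.27, 4.41], [0.06, 2.06], [-2.6, 2.6]. Speed limits (rad/s): [2.22, 2.22, 2.79, 2.79, 3.14, 3.14, 3.14].

## Interface

Orientations are given as a unit quaternion [x, y, z, w].
In Python, from bench import r gives the robot as it stands.
- The arm moves only by the tool arm_command, never from a script. Its argument "moves" is one flat list of numbers, 4 for each row, row after row: the shift along the tool's x, y, z in cm, then the turn about the tool's z in degrees. A call has 1 to 12 rows; each row shifts and turns the commanded pose from where the row before left it, along the tool's axes as they then stand; what a row does not reach is not made up. A row lasts 1/12 s, in which the tool goes at most 41.7 mm and 7.16 degrees, less where a joint would pass 70% of its speed; a pose out of reach is approached as far as the arm can. A call with a gripper value outside its range is refused whole. "fingers" is the opening in per cent of the stroke, from 0 (shut) to 100 (fully open), set as the call begins (left out, the last holds). The fingers move at their own pace and stop on an object; "squeeze" is the grip in N (left out, the last holds). Time passes only in rows, so rows that do not move let the fingers close. It gives the time, the measured TCP pose, the force, the opening and the grip force at its end, in the units of the state.
- r.read_state(): the state, without advancing time (a new reading comes with each control period).
- r.camera(name): name is "side" or "top"; returns the picture (480x640x3 uint8, red, green, blue); there is no depth.
- r.camera_info(name): a dict with "fx", "fy", "cx", "cy" (pixels), "k1" (the pictures are not rectified: a ray, as slopes to the right and down, at radius r is drawn at 1 + k1 r^2 times it, then the intrinsics apply), "origin" and "attitude" of the camera in the world. Camera axes: x right, y up, looking along -z (the intrinsics and any distortion apply to the point x, -y, -z); pixel columns grow to the right and rows downward; lengths in m; the calibration is good to about 2 mm. A picture is of the moment at which its call begins. camera_info takes no time and is no camera call.
- r.close_job(): hands the job in; it is judged then, once.
The state is a dict: "time": time; "joint_positions": joint angles; "joint_vel": joint speeds; "joint_torque": joint torques, N m; "ee_pos": TCP position; "eef_rot": TCP orientation; "ft_force": force on the tool from outside, world axes, zero at the start; "torque": the same for the moment, N m; "width": finger opening in m; "grip_force": force on a finger pad.
Only numpy, scipy, OpenCV 4.12 (cv2) and the standard library are available. Lean on these libraries where they do the work, as an engineer would, in place of code of your own. Each camera call takes 0.05 s, during which the arm holds its last target. There are 200 camera calls.

## Task

Put the four pieces of glassware on the right (vial, small beaker, measuring cylinder, large bottle) into the four round grey stands on the left, each in the stand whose recess fits it: the vial in the smallest, the beaker in the next, the measuring cylinder in the second largest and the bottle in the largest. Each must stand upright, fully down in its recess; tip nothing over, and leave the tape roll and the funnel where they are.

Things in the scene. Friction and masses are not known exactly. Their poses are not given: they have to be found in the camera images.
- vial_mid (a point): small capped glass sample vial with white cap, upright, 27 mm in diameter, 55 mm high, about 30 g. Its origin is on the round axis, half-way up; z is up.
- beaker_mid (a point): small empty clear glass beaker, upright, 56 mm high; body 40 mm in diameter, flared lip 45 mm across at the top with a small pouring spout towards its own -y, so it is best gripped from above across its x axis, below the lip (25 to 45 mm above its underside); about 60 g. Its origin is on the round axis, half-way up; z is up.
- cylinder_mid (a point): tall clear glass measuring cylinder, 200 mm high, tube 31 mm in diameter, on a blue six-sided foot 57 x 66 mm wide and 10 mm high; about 120 g. Grip it from above by the uppermost 50 mm of the tube (50 to 95 mm above this point), where the gripper's body stays clear of its top. Its origin is on the round axis, half-way up; z is up.
- bottle_mid (a point): large glass sample bottle with blue screw cap, 158 mm high, body 78 mm in diameter (too wide to grip), cap 58 mm in diameter from 50 to 79 mm above this point; about 310 g. Grip it from above by the cap, which does not turn. Its origin is on the round axis, half-way up; z is up.
- holder_a_in (a point): smallest round grey plastic stand fixed to the table, 12 mm high, with a round recess 36 mm across and 9 mm deep, dark inside, in a rim 8 mm wide (outside 52 mm); the vial belongs here. The point is the centre of the recess floor, 3 mm above the table.
- holder_b_in (a point): second smallest round grey plastic stand fixed to the table, 12 mm high, with a round recess 50 mm across and 9 mm deep, dark inside, in a rim 8 mm wide (outside 66 mm); the beaker belongs here. The point is the centre of the recess floor, 3 mm above the table.
- holder_c_in (a point): second largest round grey plastic stand fixed to the table, 12 mm high, with a round recess 74 mm across and 9 mm deep, dark inside, in a rim 8 mm wide (outside 90 mm); the foot of the measuring cylinder fits at any turn. The point is the centre of the recess floor, 3 mm above the table.
- holder_d_in (a point): largest round grey plastic stand fixed to the table, 12 mm high, with a round recess 88 mm across and 9 mm deep, dark inside, in a rim 8 mm wide (outside 104 mm); the bottle belongs here. The point is the centre of the recess floor, 3 mm above the table.
- tape: bystander: roll of beige tape lying flat, 104 mm across, 25 mm high, beyond the work. Origin at its underside's centre.
- funnel: bystander: white plastic funnel standing mouth down, 70 mm across, 78 mm high, beyond the work. Origin at its underside's centre.
Things that resemble listed ones, but are neither listed nor needed, are in the scene too. What is shaped like the part that bears holder_d_in but blue is not meant.

How it is judged:
By the outcome, as a careful person would: the job done as asked, in the order asked, and still so for the second after the job is handed in, with the robot touching nothing.
It also fails if it takes over 136 s, if anything falls off the work surface, if the arm or the gripper's body presses on something with over 40 N, if the wrist force passes 120 N, or if a joint passes its speed limit or range.

## Working session

There is one attempt and no reset: what is moved stays moved. The work goes in short steps, Python scripts to look and compute and a tool call to move; the robot and the scene stay as the last step left them, time stands still between calls to the robot, and variables do not carry over. Pictures are saved under pics/ and viewed, at most 14 in all, crops included, and the job is handed in when it is done.

Besides the shell and the picture viewer there is one more tool, called after "Call:" by a JSON object that holds its "op" and its "data", one argument or row to a line. arm_command: Moves the arm, as the interface text tells. Its arguments: {"type":"object","properties":{"moves":{"type":"array"},"fingers":{"type":"number"},"squeeze":{"type":"number"}},"required":["moves"]}

```bash
mkdir -p pics; ls
python3 - <<'E'
from bench import r
import cv2
for n in("side","top"):
    cv2.imwrite(f"pics/{n}0.png",r.camera(n)[:,:,::-1]); print(n,r.camera_info(n))
print(r.read_state())
E
```

```text
pics
side {'fx': 577.9434230274954, 'fy': 577.9434230274954, 'cx': 319.973232906684, 'cy': 234.43266134999124, 'k1': -0.17193721949551027, 'origin': array([ 0.14020308, -0.92137279,  0.74586373]), 'attitude': array([ 0.47177165, -0.10602745, -0.19903474,  0.85239361])}
top {'fx': 576.9923049531899, 'fy': 576.9923049531899, 'cx': 325.51910154045316, 'cy': 227.32325786371717, 'k1': -0.16200376005797387, 'origin': array([0.40546525, 0.03280353, 1.37069072]), 'attitude': array([-0.05683317,  0.04538235,  0.70973396, -0.70070546])}
{'time': 0.1, 'joint_positions': array([-1.15060555,  0.33283886, -0.06467456,  1.46084642,  0.02161314,
        1.34991178, -0.08849136]), 'joint_vel': array([-0.00013752, -0.0016829 , -0.00165252, -0.00409656,  0.00030441,
        0.0001667 , -0.00049461]), 'joint_torque': array([ 1.38718020e-03, -6.24551225e+01,  2.45625770e-02, -3.90717530e+01,
       -6.14178437e-02,  3.67063237e-02,  1.34952052e-04]), 'ee_pos': array([0.26766185, 0.56440114, 0.2218198 ]), 'eef_rot': array([ 2.19587965e-01,  9.75592485e-01, -6.45984897e-04, -1.04549838e-04]), 'ft_force': array([ 0.59719495, -0.59126966, -0.12856678]), 'torque': array([ 0.00275716,  0.02563222, -0.02715939]), 'grip_force': 0.0, 'width': 0.08715558931508827}
```

View pics/side0.png

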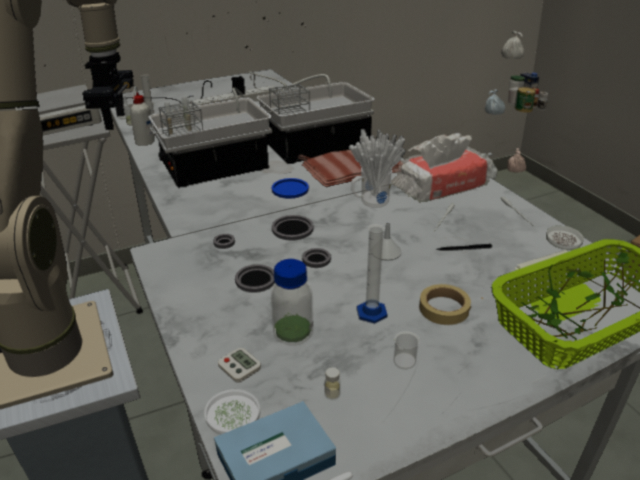

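View pics/top0.png

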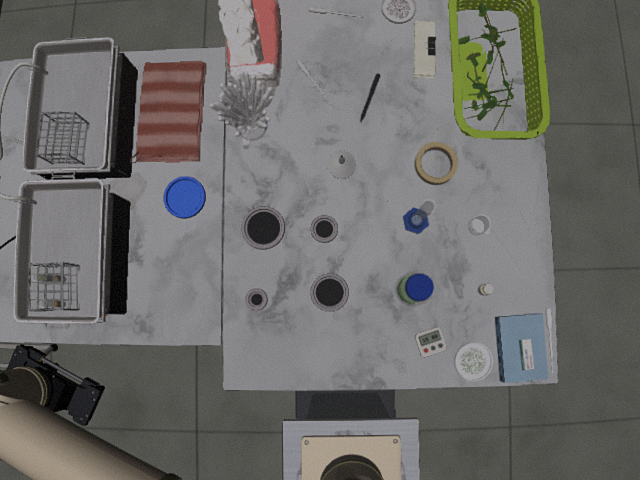

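```bash
cat > h.py <<'E'
import numpy as np, cv2
from scipy.spatial.transform import Rotation as R
from bench import r
I={n:r.camera_info(n) for n in("side","top")}
def K(n):
    i=I[n]; return np.array([[i['fx'],0,i['cx']],[0,i['fy'],i['cy']],[0,0,1.]]),np.array([i['k1'],0,0,0.])
F=np.diag([1,-1,-1.])
def ray(n,p):
    k,d=K(n); u=cv2.undistortPoints(np.array([[p]],float),k,d)[0,0]
    v=R.from_quat(I[n]['attitude']).as_matrix()@F@np.array([u[0],u[1],1]); return np.array(I[n]['origin']),v/np.linalg.norm(v)
def plane(n,p,z):
    o,v=ray(n,p); return o+v*(z-o[2])/v[2]
def tri(ps,pt):
    a,u=ray("side",ps); b,v=ray("top",pt)
    s=np.linalg.lstsq(np.c_[u,-v],b-a,rcond=None)[0]; P,Q=a+u*s[0],b+v*s[1]
    return (P+Q)/2,np.linalg.norm(P-Q)
def proj(n,P):
    k,d=K(n); M=F@R.from_quat(I[n]['attitude']).as_matrix().T
    return cv2.projectPoints(np.atleast_2d(P).astype(float),cv2.Rodrigues(M)[0],-M@I[n]['origin'],k,d)[0][:,0]
def crop(n,x0,y0,x1,y1,s,name):
    im=r.camera(n)[y0:y1,x0:x1,::-1]; cv2.imwrite(f"pics/{name}.png",cv2.resize(im,None,fx=s,fy=s,interpolation=cv2.INTER_CUBIC))
E
python3 - <<'E'
from h import *
crop("top",235,190,505,320,2.9,"t1")
crop("side",200,210,440,410,2.9,"s1")
E
```

```text
(no output)
```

View pics/t1.png

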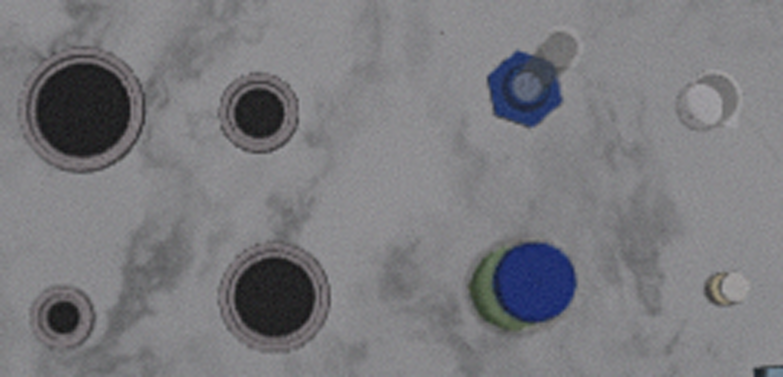

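View pics/s1.png

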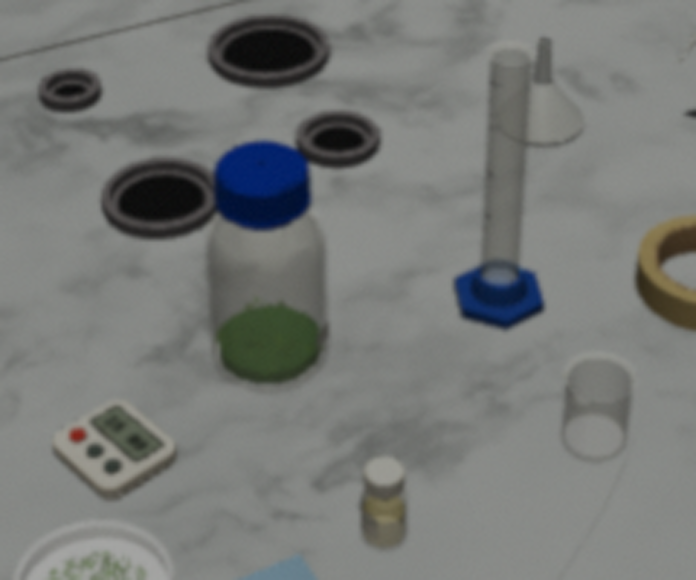

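```bash
cat >> h.py <<'E'
T=lambda u,v:((u+.5)/2.9-.5+235,(v+.5)/2.9-.5+190)
S=lambda u,v:((u+.5)/2.9-.5+200,(v+.5)/2.9-.5+210)
E
python3 - <<'E'
from h import *
np.set_printoptions(precision=4,suppress=True)
for n,t,s,z in[("a",(63,317),(70,88),.012),("b",(259,112),(338,136),.012),("c",(274,296),(161,194),.012),("d",(83,109),(269,48),.012),
 ("vialcap",(735,288),(385,469),.055),("beakerlip",(715,99),(599,373),.056),("beakerbase",(704,103),(594,436),.002),("cyltop",(563,49),(510,56),.2),("foot",(526,89),(499,292),.01),("cap",(536,282),(262,164),.158)]:
    print(n,*tri(S(*s),T(*t)),"top@z",plane("top",T(*t),z)[:2],"side@z",plane("side",S(*s),z)[:2])
E
```

```text
a [0.4361 0.2191 0.0056] 0.0011622305720825259 top@z [0.4354 0.2184] side@z [0.4341 0.209 ]
b [0.6028 0.0573 0.0057] 0.0013598959548602808 top@z [0.6013 0.0574] side@z [0.5996 0.0489]
c [0.4514 0.0469 0.0061] 0.0009907767772339262 top@z [0.4507 0.0469] side@z [0.4494 0.039 ]
d [0.6077 0.2029 0.0057] 0.001928950596558913 top@z [0.6058 0.2024] side@z [0.6047 0.1932]
vialcap [ 0.4506 -0.3191  0.053 ] 0.0028110062864598346 top@z [ 0.4492 -0.3181] side@z [ 0.4511 -0.3212]
beakerlip [ 0.6014 -0.3092  0.0561] 0.0022614078206121316 top@z [ 0.6003 -0.3087] side@z [ 0.6026 -0.3093]
beakerbase [ 0.6035 -0.3118  0.0051] 0.0023985285600389363 top@z [ 0.6051 -0.3132] side@z [ 0.6042 -0.309 ]
cyltop [ 0.6177 -0.164   0.1968] 0.001326205350349851 top@z [ 0.6165 -0.1631] side@z [ 0.6156 -0.1684]
foot [ 0.619  -0.1638  0.0058] 0.0015344338637973529 top@z [ 0.6176 -0.1629] side@z [ 0.6171 -0.1683]
cap [ 0.4545 -0.1454  0.1543] 0.0027451785774220265 top@z [ 0.4531 -0.1444] side@z [ 0.4539 -0.1506]
```

Run:
```python
from h import *
a=r.camera("top")[205:245,460:500,::-1]; b=r.camera("side")[325:375,380:430,::-1]
f=lambda m:cv2.convertScaleAbs(cv2.resize(m,(400,400),interpolation=cv2.INTER_CUBIC),alpha=1.5,beta=-70)
cv2.imwrite("pics/bk.png",np.hstack([f(a),f(b)]))
```

```text
(no output)
```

View pics/bk.png

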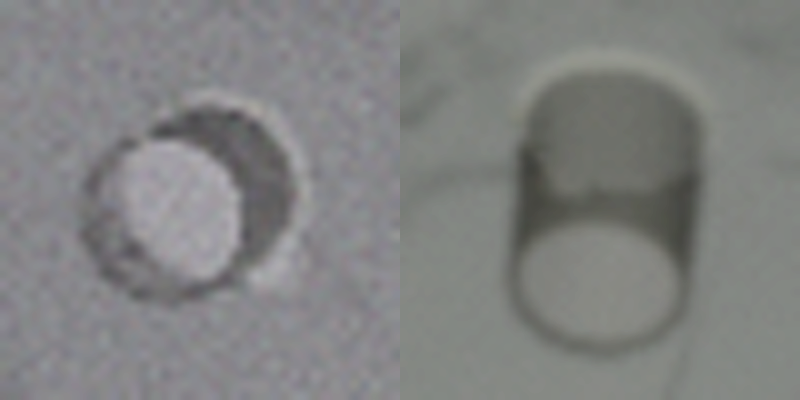

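Call:
{"op": "arm_command", "data": {
  "moves": [0,0,-0.4,7,0,0,-0.4,7,0,0,-0.4,7,0,0,-0.4,7,0,0,-0.4,7,0,0,-0.4,7,0,0,-0.4,7,0,0,-0.4,7,0,0,-0.4,7,0,0,0,1.6],
  "fingers": 100,
  "squeeze": 10
}}

```text
time: 1.13
ee_pos: [0.2679, 0.565, 0.2594]
eef_rot: [0.71, 0.705, 0.001, -0.0]
ft_force: [0.1, -0.8, 0.3]
width: 0.0869
grip_force: 0.0
```

Call:
{"op": "arm_command", "data": {
  "moves": [-2.8,3,0,0,-2.8,3,0,0,-2.8,3,0,0,-2.8,3,0,0,-2.8,3,0,0,-2.8,3,0,0,-4,0,0,0,-4,0,0,0,-4,0,0,0,-4,0,0,0,-4,0,0,0,-4,0,0,0]
}}

```text
time: 2.13
ee_pos: [0.4476, 0.1549, 0.2586]
eef_rot: [0.707, 0.707, 0.0, -0.0]
ft_force: [2.2, 0.7, 0.8]
width: 0.0871
grip_force: 0.0
```

Call:
{"op": "arm_command", "data": {
  "moves": [-3.9,0,0,0,-3.9,0,0,0,-3.9,0,0,0,-3.9,0,0,0,-3.9,0,0,0,-3.9,0,0,0,-3.9,0,0,0,-3.9,0,0,0,-3.9,0,0,0,-3.9,0,0,0,-3.9,0,0,0,-3.9,0,0,0]
}}

```text
time: 3.13
ee_pos: [0.4481, -0.3129, 0.259]
eef_rot: [0.707, 0.708, 0.001, 0.001]
ft_force: [1.1, 0.6, 1.1]
width: 0.0867
grip_force: 0.0
```

Call:
{"op": "arm_command", "data": {
  "moves": [0,0,0,0,0,0,0,0,0,0,0,0]
}}

```text
time: 3.38
ee_pos: [0.4483, -0.3107, 0.2583]
eef_rot: [0.707, 0.707, -0.0, -0.0]
ft_force: [-0.4, 0.6, 0.3]
width: 0.0866
grip_force: 0.0
```

Call:
{"op": "arm_command", "data": {
  "moves": [-0.8,0.2,0,0,0,0,3,0,0,0,3,0,0,0,3,0,0,0,3,0,0,0,3,0,0,0,3,0,0,0,3,0,0,0,1.5,0,0,0,1,0,0,0,0.5,0,0,0,0,0]
}}

```text
time: 4.38
ee_pos: [0.4506, -0.3186, 0.0183]
eef_rot: [0.707, 0.708, 0.0, -0.0]
ft_force: [-0.2, -0.4, -0.2]
width: 0.0868
grip_force: 0.0
```

Call:
{"op": "arm_command", "data": {
  "moves": [0,0,0,0,0,0,0,0,0,0,0,0,0,0,0,0,0,0,0,0,0,0,0,0,0,0,0,0,0,0,0,0,0,0,0,0,0,0,0,0],
  "fingers": 0,
  "squeeze": 8
}}

```text
time: 5.22
ee_pos: [0.4503, -0.3191, 0.0185]
eef_rot: [0.707, 0.707, 0.0, -0.0]
ft_force: [-0.7, 0.8, -0.6]
width: 0.0281
grip_force: 0.0
```

Call:
{"op": "arm_command", "data": {
  "moves": [0,0,0,0,0,0,0,0,0,0,0,0,0,0,0,0]
}}

```text
time: 5.55
ee_pos: [0.4502, -0.3191, 0.0185]
eef_rot: [0.707, 0.707, 0.0, -0.0]
ft_force: [-0.8, 0.5, 0.2]
width: 0.0265
grip_force: 8.0
```

Call:
{"op": "arm_command", "data": {
  "moves": [0,0,-0.5,0,0,0,-1.5,0,0,0,-2.5,0,0,0,-2.5,0,0,0,-3,0,0,0,-3,0,0,0,-3,0,0,0,-3,0,0,0,-3,0,0,0,-2,0,0,0,0,0]
}}

```text
time: 6.47
ee_pos: [0.4514, -0.3205, 0.263]
eef_rot: [0.707, 0.707, 0.001, 0.003]
ft_force: [-0.0, -0.6, 0.6]
width: 0.027
grip_force: 8.0
```

Run:
```python
from h import *
p=proj("side",[.45,-.319,.26])[0].astype(int);print(p)
x,y=np.clip(p,100,[540,380]); crop("side",x-100,y-75,x+100,y+75,4,"v1")
```

```text
[331 269]
```

View pics/v1.png

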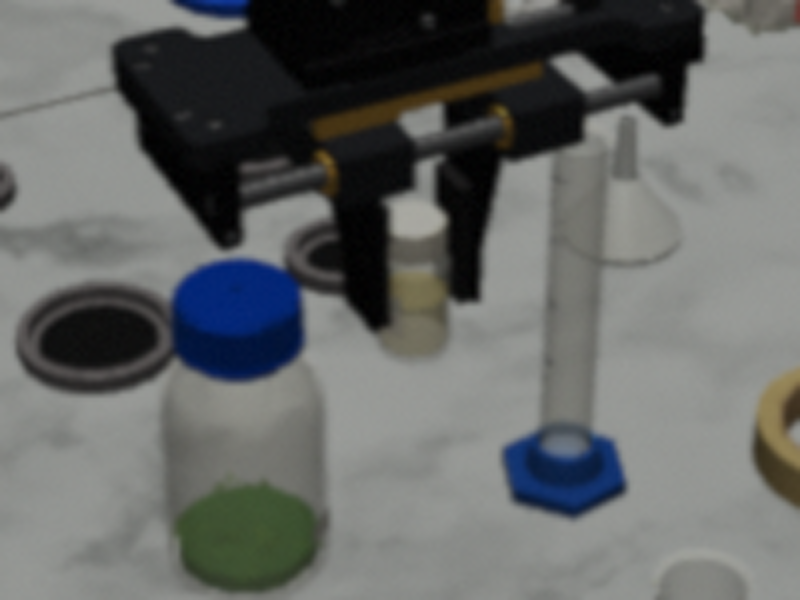

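Call:
{"op": "arm_command", "data": {
  "moves": [2,0,0,0,3.5,0,0,0,4,0,0,0,4,0,0,0,4,0,0,0,4,0,0,0,4,0,0,0,4,0,0,0,4,0,0,0,4,0,0,0,4,0,0,0,4,0,0,0]
}}

```text
time: 7.52
ee_pos: [0.449, 0.1375, 0.2575]
eef_rot: [0.707, 0.707, -0.001, -0.0]
ft_force: [1.1, -0.5, 0.6]
width: 0.0268
grip_force: 8.0
```

Call:
{"op": "arm_command", "data": {
  "moves": [4,-0.5,0,0,3,-0.5,0,0,1.3,-0.5,0,0,0,0,3,0,0,0,3,0,0,0,3,0,0,0,3,0,0,0,3,0,0,0,2,0,0,0,0,0,0,0,0,0]
}}

```text
time: 8.43
ee_pos: [0.434, 0.2181, 0.0876]
eef_rot: [0.707, 0.707, -0.002, -0.0]
ft_force: [0.7, 0.7, 0.0]
width: 0.0265
grip_force: 8.0
```

Run:
```python
from h import *
print(r.read_state()['ee_pos'])
p=proj("side",[.436,.2187,.05])[0].astype(int);print(p)
x,y=np.clip(p,75,[540,380]); crop("side",x-75,y-60,x+75,y+60,5,"v2")
```

```text
[0.43401714 0.21806263 0.08761228]
[221 224]
```

View pics/v2.png

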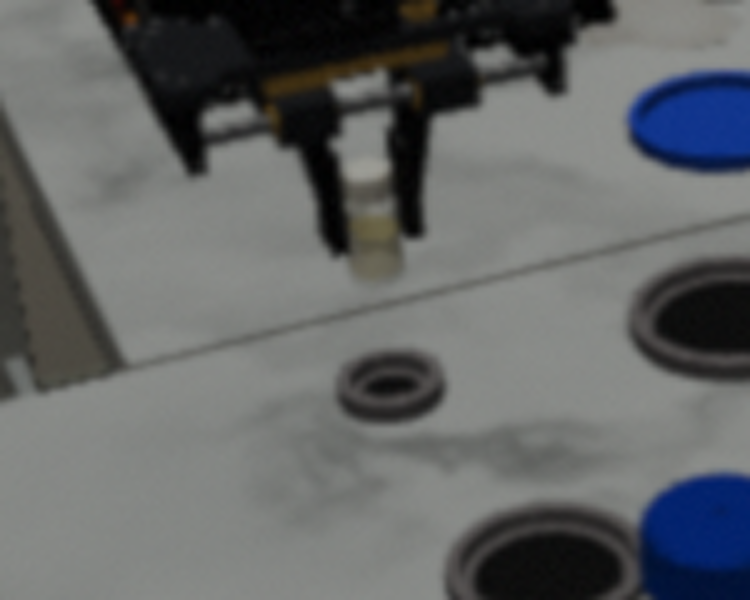

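Run:
```python
from h import *
print(proj("side",[[.434,.218,.069],[.4357,.2187,.006],[.4357,.2187,.012]]),plane("side",(221.2,218.0),.069),plane("side",(224.1,240.9),.0065))
```

```text
[[220.25382743 217.54600268]
 [223.42901625 240.01667638]
 [223.18729659 237.89504613]] [0.43534707 0.21498573 0.069     ] [0.43572963 0.21346855 0.0065    ]
```

Call:
{"op": "arm_command", "data": {
  "moves": [0,0.1,2,0,0,0,2,0,0,0,1,0,0,0,0.7,0,0,0,0.4,0,0,0,0.3,0,0,0,0.1,0,0,0,0,0,0,0,0,0]
}}

```text
time: 9.23
ee_pos: [0.4363, 0.2191, 0.0241]
eef_rot: [0.707, 0.707, 0.0, 0.0]
ft_force: [0.1, 0.5, 0.5]
width: 0.0269
grip_force: 8.0
```

Call:
{"op": "arm_command", "data": {
  "moves": [0,0,0.2,0,0,0,0,0,0,0,0,0]
}}

```text
time: 9.48
ee_pos: [0.436, 0.2189, 0.0216]
eef_rot: [0.707, 0.707, 0.0, -0.0]
ft_force: [0.2, -0.4, -1.4]
width: 0.027
grip_force: 8.0
```

Call:
{"op": "arm_command", "data": {
  "moves": [0,0,0,0,0,0,0,0,0,0,0,0,0,0,0,0,0,0,0,0,0,0,0,0],
  "fingers": 60
}}

```text
time: 9.98
ee_pos: [0.436, 0.2189, 0.0216]
eef_rot: [0.707, 0.707, 0.0, -0.0]
ft_force: [0.5, 0.5, 0.2]
width: 0.0514
grip_force: 0.0
```

Call:
{"op": "arm_command", "data": {
  "moves": [0,0,-1,0,0,0,-2,0,0,0,-3,0,0,0,-4,0,0,0,-4,0,0,0,-4,0,0,0,-4,0,0,0,-2,0],
  "fingers": 100
}}

```text
time: 10.65
ee_pos: [0.437, 0.219, 0.2674]
eef_rot: [0.707, 0.707, 0.003, 0.0]
ft_force: [1.3, 0.7, 1.0]
width: 0.0864
grip_force: 0.0
```

Run:
```python
from h import *
crop("side",150,190,270,280,5,"v3")
```

```text
(no output)
```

View pics/v3.png

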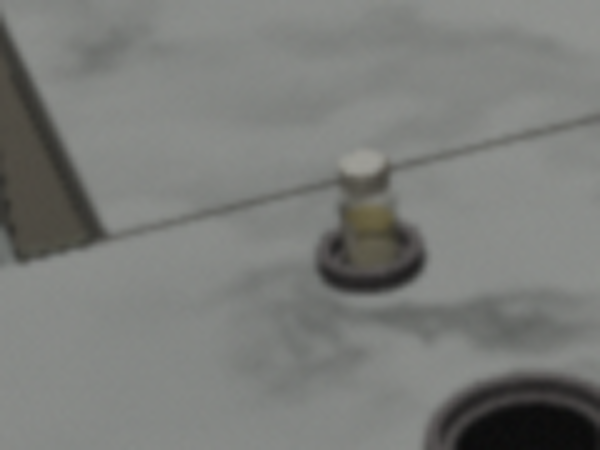

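Call:
{"op": "arm_command", "data": {
  "moves": [-2,1,0,0,-4,1.4,0,0,-4,1.4,0,0,-4,1.4,0,0,-4,1.4,0,0,-4,1.4,0,0,-4,1.4,0,0,-4,1.4,0,0,-4,1.4,0,0,-4,1.4,0,0,-4,1.4,0,0,-4,1.4,0,0]
}}

```text
time: 11.7
ee_pos: [0.5979, -0.2353, 0.2621]
eef_rot: [0.707, 0.708, 0.0, 0.0]
ft_force: [-0.3, 0.0, 0.7]
width: 0.0869
grip_force: 0.0
```

Call:
{"op": "arm_command", "data": {
  "moves": [-4,0.3,0,0,-2.9,0,0,0,0,0,0,6.5,0,0,0,6.5,0,0,0,6.5,0,0,0,6.5,0,0,0,6.5,0,0,0,6.5,0,0,0,6.5,0,0,0,6.5,0,0,0,1,0,0,0,0]
}}

```text
time: 12.7
ee_pos: [0.6006, -0.3025, 0.2618]
eef_rot: [0.948, 0.319, -0.0, -0.0]
ft_force: [0.3, -0.1, -0.1]
width: 0.087
grip_force: 0.0
```

```bash
cat >> h.py <<'E'
def go(P):
    s=r.read_state(); m=R.from_quat(s['eef_rot']).as_matrix(); e=R.from_quat(s['eef_rot'])
    print("pos",s['ee_pos'].round(4),"yawy",np.degrees(np.arctan2(m[1,1],m[0,1])).round(1),"tool cm",(m.T@(np.array(P)-s['ee_pos'])*100).round(2))
E
python3 -c "
from h import *
go([.6025,-.310,.018])"
```

```text
pos [ 0.6006 -0.3025  0.2618] yawy -52.9 tool cm [-0.3   0.72 24.38]
```

Call:
{"op": "arm_command", "data": {
  "moves": [-0.3,0.7,2,0,0,0,3.5,0,0,0,3.5,0,0,0,3.5,0,0,0,3.5,0,0,0,3,0,0,0,2,0,0,0,2,0,0,0,1,0,0,0,0.7,0,0,0,0,0]
}}

```text
time: 13.62
ee_pos: [0.6022, -0.3097, 0.0138]
eef_rot: [0.948, 0.318, -0.0, -0.001]
ft_force: [0.6, 0.5, -0.5]
width: 0.087
grip_force: 0.0
```

Call:
{"op": "arm_command", "data": {
  "moves": [0,0,0,0,0,0,0,0,0,0,0,0,0,0,0,0,0,0,0,0,0,0,0,0,0,0,0,0,0,0,0,0,0,0,0,0,0,0,0,0],
  "fingers": 0,
  "squeeze": 8
}}

```text
time: 14.45
ee_pos: [0.6025, -0.31, 0.0146]
eef_rot: [0.948, 0.318, 0.0, -0.0]
ft_force: [-0.8, 0.2, 1.1]
width: 0.0428
grip_force: 8.0
```

Call:
{"op": "arm_command", "data": {
  "moves": [0,0,0,0,0,0,0,0]
}}

```text
time: 14.62
ee_pos: [0.6025, -0.3101, 0.0146]
eef_rot: [0.948, 0.318, 0.0, -0.0]
ft_force: [-0.3, 0.4, 1.1]
width: 0.0426
grip_force: 8.0
```

Run:
```python
from h import *
a=r.camera("side")[315:375,365:445,::-1]
cv2.imwrite("pics/b2.png",cv2.convertScaleAbs(cv2.resize(a,None,fx=10,fy=10,interpolation=cv2.INTER_CUBIC),alpha=1.5,beta=-40))
```

```text
(no output)
```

View pics/b2.png

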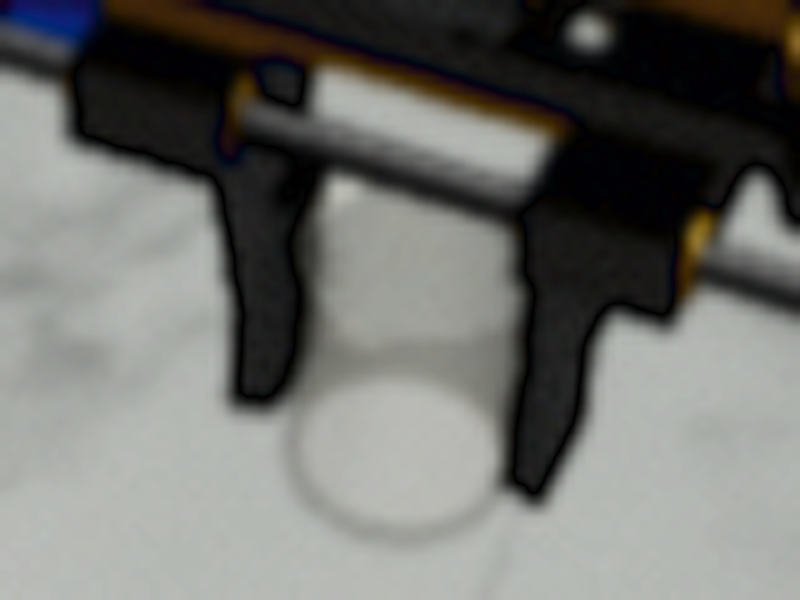

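Call:
{"op": "arm_command", "data": {
  "moves": [0,0,-0.5,0,0,0,-0.5,0,0,0,-1,0,0,0,-1,0,0,0,0,0],
  "squeeze": 10
}}

```text
time: 15.08
ee_pos: [0.6036, -0.311, 0.0475]
eef_rot: [0.948, 0.317, 0.001, 0.001]
ft_force: [0.3, -0.4, -0.4]
width: 0.0425
grip_force: 10.0
```

Run:
```python
from h import *
a=r.camera("side")[305:365,365:445,::-1]
cv2.imwrite("pics/b3.png",cv2.convertScaleAbs(cv2.resize(a,None,fx=7,fy=7,interpolation=cv2.INTER_CUBIC),alpha=1.5,beta=-40))
s=r.read_state();print(s['width'],s['grip_force'],s['ft_force'])
```

```text
0.04284804095823734 9.999969265663822 [-0.45449528 -0.10374275 -0.51373168]
```

View pics/b3.png

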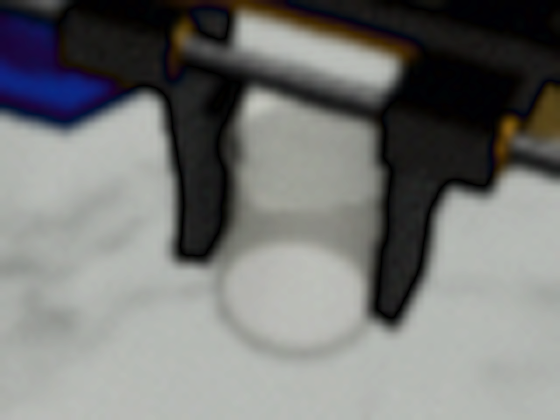

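Call:
{"op": "arm_command", "data": {
  "moves": [0,0,-2,0,0,0,-3,0,0,0,-3.5,0,0,0,-3.5,0,0,0,-3.5,0,0,0,-3.5,0,0,0,-2,0,0,0,0,0]
}}

```text
time: 15.8
ee_pos: [0.6035, -0.3114, 0.2597]
eef_rot: [0.948, 0.317, 0.002, 0.002]
ft_force: [0.5, -1.0, -0.7]
width: 0.0425
grip_force: 10.0
```

Call:
{"op": "arm_command", "data": {
  "moves": [0,0,0,-6.5,0,0,0,-6.5,0,0,0,-6.5,0,0,0,-6.5,0,0,0,-6.5,0,0,0,-6.5,0,0,0,-6.5,0,0,0,-6.5,0,0,0,-1,0,0,0,0]
}}

```text
time: 16.63
ee_pos: [0.6022, -0.31, 0.2539]
eef_rot: [0.708, 0.707, 0.0, -0.0]
ft_force: [-0.6, -0.3, -0.9]
width: 0.0425
grip_force: 10.0
```

```bash
python3 -c "
from h import *
go([.6022,.0573,.10])"
```

```text
pos [ 0.6022 -0.31    0.2539] yawy -0.1 tool cm [36.72 -0.05 15.42]
```

Call:
{"op": "arm_command", "data": {
  "moves": [2,0,0,0,3,0,0,0,3.5,0,0,0,3.5,0,0,0,3.5,0,0,0,3.5,0,0,0,3.5,0,0,0,3.5,0,0,0,3.5,0,0,0,3.5,0,0,0,2.5,0,0,0,1.2,0,0,0]
}}

```text
time: 17.63
ee_pos: [0.6018, 0.0618, 0.2539]
eef_rot: [0.706, 0.708, 0.0, -0.001]
ft_force: [0.7, 0.9, -0.4]
width: 0.0425
grip_force: 10.0
```

Call:
{"op": "arm_command", "data": {
  "moves": [0,0,2,0,0,0,3,0,0,0,3.5,0,0,0,3.5,0,0,0,3.5,0,0,0,2.5,0,0,0,1,0,0,0,0,0,0,0,0,0]
}}

```text
time: 18.38
ee_pos: [0.6028, 0.0563, 0.0654]
eef_rot: [0.708, 0.707, 0.0, 0.0]
ft_force: [-0.3, -0.7, 0.4]
width: 0.0426
grip_force: 10.0
```

Run:
```python
from h import *
go([.6022,.0573,.0185])
a=r.camera("side")[210:285,270:370,::-1]
cv2.imwrite("pics/b4.png",cv2.convertScaleAbs(cv2.resize(a,None,fx=8,fy=8,interpolation=cv2.INTER_CUBIC),alpha=1.5,beta=-40))
print(proj("side",[[.6022,.0573,.006],[*r.read_state()['ee_pos'][:2],r.read_state()['ee_pos'][2]-.0146]]))
```

```text
pos [0.6028 0.0563 0.0654] yawy -0.1 tool cm [ 0.1  -0.07  4.69]
[[315.6656481  256.59466071]
 [316.10255573 239.68544922]]
```

View pics/b4.png

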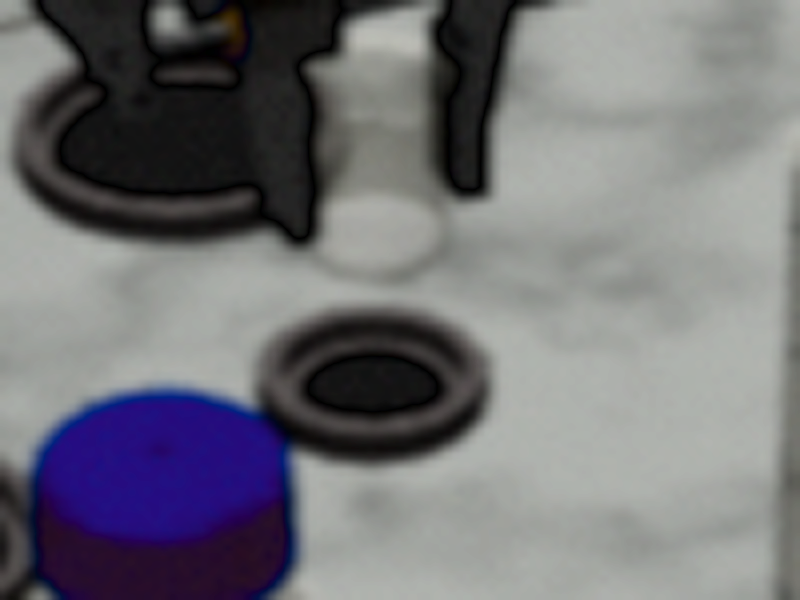

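Call:
{"op": "arm_command", "data": {
  "moves": [0,0,1.5,0,0,0,1.2,0,0,0,0.8,0,0,0,0.5,0,0,0,0.4,0,0,0,0.2,0,0,0,0,0,0,0,0,0]
}}

```text
time: 19.1
ee_pos: [0.6025, 0.0569, 0.0188]
eef_rot: [0.707, 0.707, 0.0, 0.0]
ft_force: [0.8, 0.7, -1.1]
width: 0.0425
grip_force: 10.0
```

Call:
{"op": "arm_command", "data": {
  "moves": [0,0,0.1,0,0,0,0,0,0,0,0,0]
}}

```text
time: 19.35
ee_pos: [0.6024, 0.057, 0.0177]
eef_rot: [0.707, 0.707, 0.0, 0.0]
ft_force: [-0.4, 0.0, -1.4]
width: 0.0427
grip_force: 10.0
```

Call:
{"op": "arm_command", "data": {
  "moves": [0,0,0,0,0,0,0,0,0,0,0,0,0,0,0,0,0,0,0,0,0,0,0,0,0,0,0,0,0,0,0,0,0,0,0,0,0,0,0,0],
  "fingers": 100
}}

```text
time: 20.18
ee_pos: [0.6023, 0.057, 0.0175]
eef_rot: [0.707, 0.707, 0.0, -0.0]
ft_force: [0.8, -0.6, 0.8]
width: 0.0867
grip_force: 0.0
```

Call:
{"op": "arm_command", "data": {
  "moves": [0,0,-1,0,0,0,-2,0,0,0,-3,0,0,0,-3.5,0,0,0,-3.5,0,0,0,-3.5,0,0,0,-3.5,0,0,0,-3,0,0,0,-2,0,0,0,-1,0,0,0,0,0]
}}

```text
time: 21.1
ee_pos: [0.6031, 0.0567, 0.2801]
eef_rot: [0.707, 0.707, 0.002, 0.001]
ft_force: [0.1, 0.5, 0.3]
width: 0.0868
grip_force: 0.0
```

Run:
```python
from h import *
go([.6183,-.1635,.156])
a=r.camera("side")[210:285,270:370,::-1]
cv2.imwrite("pics/b5.png",cv2.convertScaleAbs(cv2.resize(a,None,fx=8,fy=8,interpolation=cv2.INTER_CUBIC),alpha=1.5,beta=-40))
```

```text
pos [0.6031 0.0567 0.2801] yawy 0.0 tool cm [-22.03   1.47  12.39]
```

View pics/b5.png

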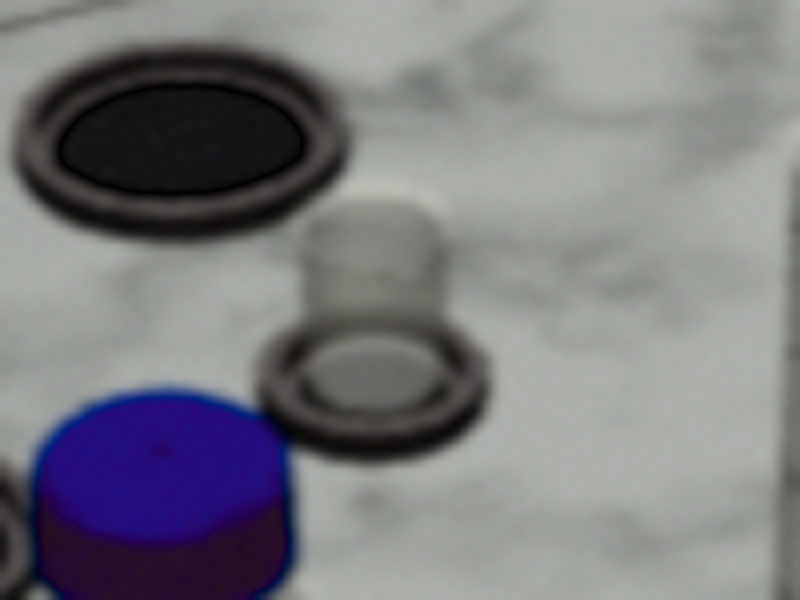

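Call:
{"op": "arm_command", "data": {
  "moves": [-2,0.5,0,0,-3.5,0.5,0,0,-3.5,0.6,0,0,-3.5,0,0,0,-3.5,0,0,0,-3,0,0,0,-2,0,0,0,-1,0,0,0,0,0,0,0,0,0,0,0]
}}

```text
time: 21.98
ee_pos: [0.6183, -0.1621, 0.2763]
eef_rot: [0.707, 0.707, -0.0, -0.001]
ft_force: [0.5, 0.6, 0.1]
width: 0.0871
grip_force: 0.0
```

```bash
python3 -c "
from h import *
go([.6183,-.1635,.156])"
```

```text
pos [ 0.6183 -0.1621  0.2763] yawy 0.0 tool cm [-0.15  0.02 12.03]
```

Call:
{"op": "arm_command", "data": {
  "moves": [-0.2,0,2,0,0,0,2.5,0,0,0,2.5,0,0,0,2,0,0,0,1.5,0,0,0,1,0,0,0,0.5,0,0,0,0,0]
}}

```text
time: 22.65
ee_pos: [0.6183, -0.1635, 0.1566]
eef_rot: [0.706, 0.708, -0.0, -0.001]
ft_force: [-0.4, 0.3, -0.3]
width: 0.087
grip_force: 0.0
```

Call:
{"op": "arm_command", "data": {
  "moves": [0,0,0,0,0,0,0,0,0,0,0,0,0,0,0,0,0,0,0,0,0,0,0,0,0,0,0,0,0,0,0,0,0,0,0,0,0,0,0,0,0,0,0,0,0,0,0,0],
  "fingers": 0,
  "squeeze": 12
}}

```text
time: 23.65
ee_pos: [0.6184, -0.1651, 0.1575]
eef_rot: [0.707, 0.707, 0.0, -0.0]
ft_force: [0.6, -1.2, -0.1]
width: 0.0303
grip_force: 12.0
```

Call:
{"op": "arm_command", "data": {
  "moves": [0,0,0,0,0,0,0,0,0,0,0,0]
}}

```text
time: 23.9
ee_pos: [0.6184, -0.1651, 0.1576]
eef_rot: [0.707, 0.707, 0.0, 0.0]
ft_force: [0.3, -0.0, -0.1]
width: 0.0305
grip_force: 12.0
```

Call:
{"op": "arm_command", "data": {
  "moves": [0,0,-0.3,0,0,0,-0.7,0,0,0,-1,0,0,0,-1.5,0,0,0,-1.5,0,0,0,-1.5,0,0,0,-1,0,0,0,-0.5,0,0,0,0,0,0,0,0,0]
}}

```text
time: 24.73
ee_pos: [0.6183, -0.165, 0.2373]
eef_rot: [0.707, 0.707, 0.0, -0.0]
ft_force: [0.8, 0.4, -2.1]
width: 0.0303
grip_force: 12.0
```

```bash
python3 -c "
from h import *
go([.451,.0455,.2])
crop('side',240,180,420,330,4,'c1')"
```

```text
pos [ 0.6183 -0.165   0.2373] yawy 0.0 tool cm [ 21.06 -16.72   3.73]
```

View pics/c1.png

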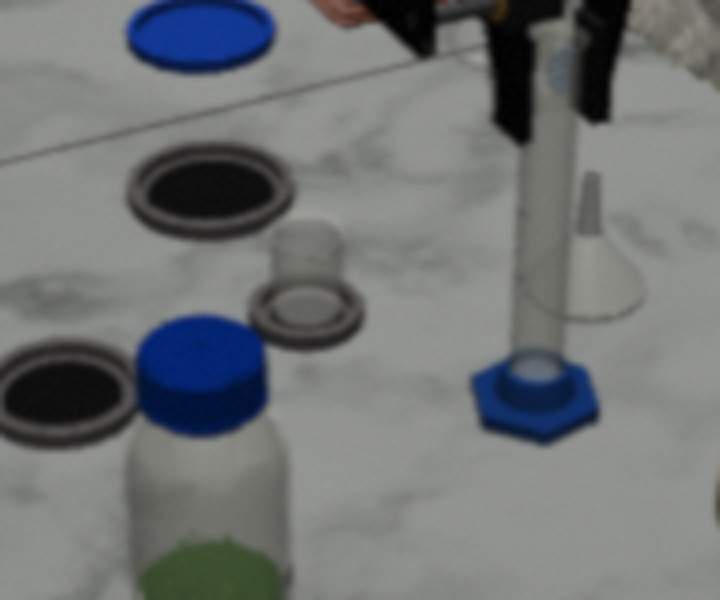

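Call:
{"op": "arm_command", "data": {
  "moves": [0.85,-0.7,0,0,1.7,-1.3,0,0,2.5,-2,0,0,2.75,-2.2,0,0,2.75,-2.2,0,0,2.75,-2.2,0,0,2.75,-2.2,0,0,2.5,-2,0,0,1.6,-1.3,0,0,0.85,-0.6,0,0,0,0,0,0,0,0,0,0]
}}

```text
time: 25.78
ee_pos: [0.4511, 0.0448, 0.2372]
eef_rot: [0.707, 0.708, -0.0, -0.0]
ft_force: [0.6, -1.2, -1.9]
width: 0.0302
grip_force: 12.0
```

Call:
{"op": "arm_command", "data": {
  "moves": [0,0,1,0,0,0,1.5,0,0,0,1.5,0,0,0,0.5,0,0,0,0,0,0,0,0,0]
}}

```text
time: 26.28
ee_pos: [0.4515, 0.0442, 0.1924]
eef_rot: [0.707, 0.707, -0.0, 0.0]
ft_force: [0.2, 0.3, -1.2]
width: 0.0303
grip_force: 12.0
```

Run:
```python
from h import *
go([.451,.0465,.161])
a=r.camera("side")[225:300,220:320,::-1]
cv2.imwrite("pics/c2.png",cv2.resize(a,None,fx=8,fy=8,interpolation=cv2.INTER_CUBIC))
```

```text
pos [0.4515 0.0442 0.1924] yawy -0.0 tool cm [ 0.24 -0.04  3.14]
```

View pics/c2.png

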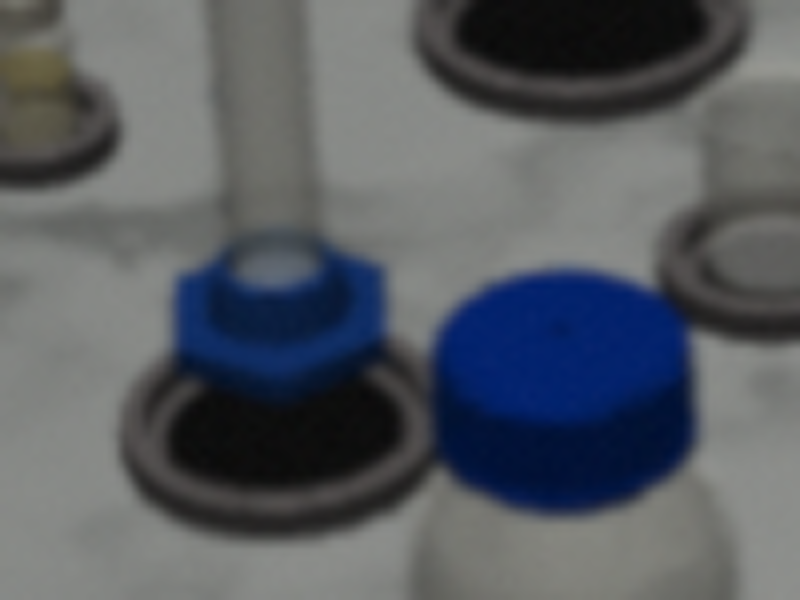

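Run:
```python
from h import *
print(plane("side",(254.7,264.3),.0398),plane("side",S(161,194),.006),plane("side",(220+279.5/8-.5,S(161,194)[1]),.006))
im=r.camera("top")[270:315,300:360]
hsv=cv2.cvtColor(im,cv2.COLOR_RGB2HSV); m=cv2.inRange(hsv,(105,120,30),(130,255,255)); print(m.sum()//255, im.shape)
# dark recess still visible from top?
g=im.max(2); print((g<45).sum())
```

```text
[0.45238591 0.04447941 0.0398    ] [0.45192062 0.04685699 0.006     ] [0.45045424 0.04758287 0.006     ]
0 (45, 60, 3)
0
```

Call:
{"op": "arm_command", "data": {
  "moves": [0.25,-0.1,0,0,0,0,0.7,0,0,0,0.8,0,0,0,0.6,0,0,0,0.4,0,0,0,0.3,0,0,0,0.2,0,0,0,0,0,0,0,0,0]
}}

```text
time: 27.13
ee_pos: [0.4504, 0.0473, 0.1626]
eef_rot: [0.707, 0.707, 0.0, 0.0]
ft_force: [-0.4, 0.3, -1.9]
width: 0.0303
grip_force: 12.0
```

Call:
{"op": "arm_command", "data": {
  "moves": [0,0,0.1,0,0,0,0.05,0,0,0,0,0,0,0,0,0]
}}

```text
time: 27.47
ee_pos: [0.4503, 0.0473, 0.1611]
eef_rot: [0.707, 0.707, 0.0, -0.0]
ft_force: [0.5, 0.1, -1.3]
width: 0.0304
grip_force: 12.0
```

Call:
{"op": "arm_command", "data": {
  "moves": [0,0,0.1,0,0,0,0,0,0,0,0,0]
}}

```text
time: 27.72
ee_pos: [0.4505, 0.0474, 0.1604]
eef_rot: [0.707, 0.707, 0.0, 0.0]
ft_force: [-1.2, -0.1, 3.5]
width: 0.0301
grip_force: 12.0
```

Call:
{"op": "arm_command", "data": {
  "moves": [0,0,0,0,0,0,0,0,0,0,0,0,0,0,0,0,0,0,0,0,0,0,0,0,0,0,0,0,0,0,0,0,0,0,0,0,0,0,0,0],
  "fingers": 100
}}

```text
time: 28.55
ee_pos: [0.4503, 0.0474, 0.16]
eef_rot: [0.707, 0.707, 0.0, -0.0]
ft_force: [0.6, 0.0, -0.3]
width: 0.0847
grip_force: 0.0
```

Call:
{"op": "arm_command", "data": {
  "moves": [0,0,-1,0,0,0,-2,0,0,0,-3,0,0,0,-3,0,0,0,-2,0,0,0,-1,0,0,0,0,0]
}}

```text
time: 29.13
ee_pos: [0.4512, 0.0475, 0.2823]
eef_rot: [0.707, 0.707, 0.002, 0.001]
ft_force: [-0.2, -0.1, 0.3]
width: 0.0871
grip_force: 0.0
```

Run:
```python
from h import *
im=r.camera("side")
hsv=cv2.cvtColor(im,cv2.COLOR_RGB2HSV); m=cv2.inRange(hsv,(105,120,30),(130,255,255))
n,l,st,c=cv2.connectedComponentsWithStats(m)
for i in range(1,n):
    if st[i,4]>40: print("side",st[i],c[i].round(1))
# predicted foot outline centre once seated and cap-top/bottle
print(proj("side",[[.451,.047,.008],[.451,.047,.013]]))
go([.4540,-.1453,.13])
```

```text
side [272 178  37  20 576] [289.6 187.6]
side [274 259  33  30 816] [289.9 273.3]
side [242 267  27  19 379] [254.8 276.7]
[[254.70433446 275.89982131]
 [254.54372583 274.02904067]]
pos [0.4506 0.0474 0.2805] yawy 0.0 tool cm [-19.28   0.31  15.03]
```

Call:
{"op": "arm_command", "data": {
  "moves": [-1.5,0.3,0,0,-3,0,0,0,-3.5,0,0,0,-3.5,0,0,0,-3.5,0,0,0,-2.5,0,0,0,-1.2,0,0,0,-0.5,0,0,0,0,0,0,0,0,0,0,0]
}}

```text
time: 30.02
ee_pos: [0.4532, -0.1436, 0.2792]
eef_rot: [0.707, 0.708, -0.001, -0.001]
ft_force: [0.2, 1.4, 0.4]
width: 0.0871
grip_force: 0.0
```

```bash
python3 -c "
from h import *
go([.4540,-.1453,.13])"
```

```text
pos [ 0.4532 -0.1436  0.2792] yawy 0.1 tool cm [-0.17  0.11 14.92]
```

Call:
{"op": "arm_command", "data": {
  "moves": [-0.1,0.1,2,0,0,0,3,0,0,0,3,0,0,0,2.5,0,0,0,2,0,0,0,1.4,0,0,0,0.8,0,0,0,0.2,0,0,0,0,0,0,0,0,0]
}}

```text
time: 30.85
ee_pos: [0.4549, -0.1453, 0.1317]
eef_rot: [0.707, 0.708, 0.0, 0.0]
ft_force: [0.1, -0.4, 0.2]
width: 0.0874
grip_force: 0.0
```

Call:
{"op": "arm_command", "data": {
  "moves": [0,0,0,0,0,0,0,0,0,0,0,0,0,0,0,0,0,0,0,0,0,0,0,0,0,0,0,0,0,0,0,0,0,0,0,0],
  "fingers": 0,
  "squeeze": 25
}}

```text
time: 31.6
ee_pos: [0.4544, -0.1457, 0.1311]
eef_rot: [0.707, 0.707, 0.0, -0.0]
ft_force: [-1.7, 0.4, 3.6]
width: 0.0571
grip_force: 25.0
```

Call:
{"op": "arm_command", "data": {
  "moves": [0,0,0,0,0,0,0,0,0,0,0,0]
}}

```text
time: 31.85
ee_pos: [0.4544, -0.1457, 0.1311]
eef_rot: [0.707, 0.707, 0.0, -0.0]
ft_force: [-2.7, -0.1, 4.5]
width: 0.0574
grip_force: 25.0
```

Lift 9.5 cm and go round: +x first, then +y.

Call:
{"op": "arm_command", "data": {
  "moves": [0,0,-0.3,0,0,0,-0.7,0,0,0,-1.5,0,0,0,-2,0,0,0,-2,0,0,0,-1.5,0,0,0,-1,0,0,0,-0.5,0,0,0,0,0]
}}

```text
time: 32.6
ee_pos: [0.4547, -0.1456, 0.2267]
eef_rot: [0.707, 0.707, 0.001, 0.0]
ft_force: [0.8, 1.0, -4.0]
width: 0.0573
grip_force: 25.0
```

Call:
{"op": "arm_command", "data": {
  "moves": [0,0.8,0,0,0,1.5,0,0,0,2,0,0,0,2.5,0,0,0,2.5,0,0,0,2.5,0,0,0,2,0,0,0,1,0,0,0,0.4,0,0,0,0,0,0]
}}

```text
time: 33.43
ee_pos: [0.6063, -0.1456, 0.2245]
eef_rot: [0.707, 0.707, -0.001, -0.001]
ft_force: [-0.6, 0.4, -4.0]
width: 0.0573
grip_force: 25.0
```

```bash
python3 -c "
from h import *
go([.607,.2025,.17])"
```

```text
pos [ 0.6063 -0.1456  0.2245] yawy 0.0 tool cm [34.81  0.1   5.42]
```

Call:
{"op": "arm_command", "data": {
  "moves": [1,0,0,0,2,0,0,0,3,0,0,0,3.5,0,0,0,3.5,0,0,0,3.5,0,0,0,3.5,0,0,0,3.5,0,0,0,3.5,0,0,0,3,0,0,0,2.5,0,0,0,1.3,0,0,0]
}}

```text
time: 34.43
ee_pos: [0.6044, 0.1974, 0.2259]
eef_rot: [0.705, 0.709, 0.0, -0.001]
ft_force: [-0.5, 0.7, -3.5]
width: 0.0571
grip_force: 25.0
```

Call:
{"op": "arm_command", "data": {
  "moves": [1,0,0,0,0,0,1,0,0,0,2,0,0,0,2,0,0,0,0.8,0,0,0,0,0,0,0,0,0,0,0,0,0]
}}

```text
time: 35.1
ee_pos: [0.6069, 0.2017, 0.1692]
eef_rot: [0.707, 0.707, 0.001, 0.0]
ft_force: [-0.1, -0.7, -2.6]
width: 0.0572
grip_force: 25.0
```

Run:
```python
from h import *
go([.607,.2025,.1341])
im=r.camera("side"); k=im[:,:,::-1]; cv2.imwrite("pics/d1.png",k)
hsv=cv2.cvtColor(im,cv2.COLOR_RGB2HSV); m=cv2.inRange(hsv,(105,120,30),(130,255,255))
n,l,st,c=cv2.connectedComponentsWithStats(m)
for i in range(1,n):
    if st[i,4]>40: print("side",st[i],c[i].round(1))
m=cv2.inRange(hsv,(40,60,20),(90,255,255)); n,l,st,c=cv2.connectedComponentsWithStats(m)
for i in range(1,n):
    if st[i,4]>100: print("green",st[i],c[i].round(1))
```

```text
pos [0.6069 0.2017 0.1692] yawy -0.0 tool cm [0.08 0.   3.51]
side [279 152  25  22 466] [290.9 162.2]
side [272 183   5  11  45] [274.1 188.2]
side [241 267  28  19 384] [254.8 276.7]
green [515  92  19  17 191] [523.3 100.1]
green [278 203  28  18 356] [291.9 211.4]
green [615 252  14  11 113] [622.5 257.6]
green [524 271  46  67 524] [550.4 310. ]
green [601 272  24  34 186] [612.4 290.9]
green [241 433  43  20 111] [262.9 441.7]
```

Call:
{"op": "arm_command", "data": {
  "moves": [0.1,0,0.7,0,0,0,0.9,0,0,0,0.7,0,0,0,0.5,0,0,0,0.3,0,0,0,0.2,0,0,0,0,0,0,0,0,0]
}}

```text
time: 35.82
ee_pos: [0.6064, 0.2034, 0.1352]
eef_rot: [0.707, 0.707, 0.0, 0.0]
ft_force: [0.0, -0.1, -3.3]
width: 0.0573
grip_force: 25.0
```

Call:
{"op": "arm_command", "data": {
  "moves": [0,0,0.1,0,0,0,0,0,0,0,0,0]
}}

```text
time: 36.07
ee_pos: [0.6063, 0.2035, 0.1342]
eef_rot: [0.707, 0.707, 0.0, 0.0]
ft_force: [0.9, -0.3, -4.2]
width: 0.0571
grip_force: 25.0
```

Call:
{"op": "arm_command", "data": {
  "moves": [0,0,0.1,0,0,0,0,0,0,0,0,0]
}}

```text
time: 36.32
ee_pos: [0.6065, 0.2036, 0.1342]
eef_rot: [0.707, 0.707, 0.001, -0.0]
ft_force: [-2.9, -0.1, 6.0]
width: 0.0569
grip_force: 25.0
```

Contact at exactly the expected seated height (3 mm above the table pickup). Release.

Call:
{"op": "arm_command", "data": {
  "moves": [0,0,-0.05,0,0,0,0,0,0,0,0,0,0,0,0,0,0,0,0,0,0,0,0,0,0,0,0,0,0,0,0,0],
  "fingers": 100
}}

```text
time: 36.98
ee_pos: [0.6062, 0.2034, 0.1335]
eef_rot: [0.707, 0.707, 0.0, -0.0]
ft_force: [-0.1, 0.4, -0.0]
width: 0.0866
grip_force: 0.0
```

Call:
{"op": "arm_command", "data": {
  "moves": [0,0,-0.5,0,0,0,-1.5,0,0,0,-3,0,0,0,-3.5,0,0,0,-3.5,0,0,0,-2,0,0,0,-1,0,0,0,0,0,0,0,0,0]
}}

```text
time: 37.73
ee_pos: [0.606, 0.2034, 0.2827]
eef_rot: [0.707, 0.707, -0.0, -0.0]
ft_force: [-0.1, -0.3, -0.8]
width: 0.0874
grip_force: 0.0
```

Run:
```python
from h import *
go([.607,.2025,.28])
im=r.camera("side"); hsv=cv2.cvtColor(im,cv2.COLOR_RGB2HSV)
for nm,lo,hi in(("blue",(105,120,30),(130,255,255)),("green",(40,60,20),(90,255,255))):
  n,l,st,c=cv2.connectedComponentsWithStats(cv2.inRange(hsv,lo,hi))
  for i in range(1,n):
    if st[i,4]>100 and 200<c[i][0]<340: print(nm,st[i],c[i].round(1))
print(proj("side",[[.6065,.2036,.161],[.6065,.2036,.147],[.6065,.2036,.003]]))
# vial/beaker unchanged vs. images after their placing
for f,(x0,y0,x1,y1),s in(("v3",(205,215,245,250),5),("b5",(300,232,335,272),8)):
  ref=cv2.imread(f"pics/{f}.png"); 
  o=(150,190) if f=="v3" else (270,210); sh=(120,90) if f=="v3" else (100,75)
  ref=cv2.resize(ref,sh,interpolation=cv2.INTER_AREA)[y0-o[1]:y1-o[1],x0-o[0]:x1-o[0]]
  cur=im[y0:y1,x0:x1,::-1]; cur=cur if f=="v3" else cv2.convertScaleAbs(cur,alpha=1.5,beta=-40)
  print(f,np.abs(ref.astype(int)-cur).mean())
```

```text
pos [0.606  0.2034 0.2827] yawy 0.0 tool cm [-0.09  0.1   0.27]
blue [272 167  37  27 550] [289.4 178.8]
blue [241 267  28  19 381] [254.8 276.8]
green [278 215  28  18 374] [291.8 223.6]
green [241 433  43  20 111] [263.  441.7]
[[289.32777312 169.26043466]
 [289.52847369 174.66668338]
 [291.52369289 227.20310461]]
v3 4.659761904761905
b5 10.218333333333334
```

```bash
python3 -c "
from bench import r
print(r.close_job())"
```

```text
the job is handed in; nothing more can be done
None
```

All four pieces stand in their matching stands and the job is handed in at about 38 s. I saw the vial and beaker seated in close-up pictures; for the cylinder and bottle I relied on contact at the expected seated height and their position in the side camera.

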